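Open the sloping service hatch of a display cabinet

TASK

The lamp in the little display cabinet needs changing: swing both turn buttons clear of the sloping hatch panel, lift the panel out by its grip bar and set it down, without dropping it, on the copper base plate: flat, grip bar up, in the middle, square with the plate and with its long side along the plate's long side. Leave both buttons turned clear, let go of everything, and do not disturb the tin lantern, the plaster church or the glass cardinal.

Things in the scene. Friction and masses are not known exactly. Their poses are not given: they have to be found in the camera images.
- cabinet: Fixed wooden cabinet, 166 x 220 (y), top sloping at 30 degrees: low (100) on its -x side, high (180) on its +x side, where the frosted sliding doors are. Origin: centre of its underside, z up. In this frame the slope's outward normal is (-0.5, 0, 0.866), up-slope (0.866, 0, 0.5). Hatch opening 113 (up-slope) x 153 (y), 8 deep to a ledge; rims 26 wide above and below, 33 at the sides.
- hatch_seat (a point): Centre of the hatch opening at the ledge (where the middle of the panel's underside rests), 130 above the cabinet's underside. Axes as the cabinet's (z up, not the slope's).
- panel: Loose plywood hatch panel, 110 (x) x 150 (y) x 6, about 0.2 kg, in the opening with 1.5 play all round, its top 2 below the rim. Origin: centre of its underside; x up-slope, y the cabinet's y, z out of the slope. On top, centred, a wooden grip bar 14 thick (x) x 60 long (y) x 28 high above the panel (its top 34 above the origin). Lifts out square to the slope.
- button_left (a joint): Angle of the left turn button (seen from the low side) about the outward normal of the slope (counter-clockwise positive, looking at the hatch). At 0 the bar lies across the rim and overhangs the panel by about 10 mm and locks it; beyond 1.2 rad either way it is clear; +-1.57 lies along the rim. Stops at +-1.65, stays where left (friction about 0.03 N m). Starts between -0.35 and 0.35.
- button_right (a joint): Angle of the right turn button (seen from the low side) about the outward normal of the slope (counter-clockwise positive, looking at the hatch). At 0 the bar lies across the rim and overhangs the panel by about 10 mm and locks it; beyond 1.2 rad either way it is clear; +-1.57 lies along the rim. Stops at +-1.65, stays where left (friction about 0.03 N m). Starts between -0.35 and 0.35.
- button_left_pivot (a point): Aluminium bar with round ends, 56 long x 12 wide x 14 high, pivoted at its middle on the left side rim (seen from the low side; cabinet +y). This point: on the pivot, at the bar's top face, 14 above the rim's surface. Its z axis is the slope's outward normal; its y axis runs along the bar and turns with it. The pivot is 92.5 from the hatch's middle, 17.5 outside the panel's edge.
- button_right_pivot (a point): Aluminium bar with round ends, 56 long x 12 wide x 14 high, pivoted at its middle on the right side rim (seen from the low side; cabinet -y). This point: as for the left one.
- base_plate: Fixed flat copper plate, 180 (x) x 240 (y) x 6 thick, lying on the shelf top. Origin: centre of its underside; z up. Either left or right of the cabinet.
- lantern: Loose miniature tin lantern, 56 x 56 square base, 118 high, a bystander. Origin: centre of its underside.
- church: Loose plaster church, about 100 x 50, steeple (at its +x end) 130 high, a bystander. Origin: on its underside, under the middle of the nave.
- cardinal: Loose red glass bird on a round foot, about 95 long, 72 high, a bystander. Origin: centre of its underside; its beak points to its +x.
Things that resemble listed ones, but are neither listed nor needed, are in the scene too. Of the things shaped like the panel, the plywood one is meant.

How it is judged:
On the way, in this order (a step that is already met when the one before it is completed fails the run):
1. both turn buttons are turned clear of the panel ((value of joint button_left above 1.2 rad or value of joint button_left below -1.2 rad) and (value of joint button_right above 1.2 rad or value of joint button_right below -1.2 rad)), for 0.1 s.
2. the panel is lifted out of the hatch (more than 50 mm from its seat) (distance between panel and hatch_seat above 0.05 m), for 0.1 s.
At the end, for the whole second after the job is handed in: The panel rests released on the copper plate, flat within 3.4 degrees, grip bar up, its centre within 25 mm of the plate's centre, square with it (long side along long side, within 0.2 rad, a half turn is the same); both buttons more than 1.2 rad from straight across the rim (all of step 1 and horizontal distance between panel and base_plate below 0.025 m and angle between the x axis of panel and the x axis of base_plate, either way round below 0.2 rad and angle between panel's own z axis and vertical below 0.06 rad and z of panel in the frame of base_plate between 0.003 and 0.01 m and linear speed of panel below 0.02 m/s and contact force between the fingers and panel below 0.05 N); the robot touches nothing.
It fails at once if the lantern is shifted by more than 20 mm or tipped (distance of lantern from where it was at the start of the episode above 0.02 m or angle between lantern's own z axis and vertical above 0.35 rad).
It fails at once if the church is shifted by more than 20 mm or tipped (distance of church from where it was at the start of the episode above 0.02 m or angle between church's own z axis and vertical above 0.35 rad).
It fails at once if the cardinal is shifted by more than 20 mm or tipped (distance of cardinal from where it was at the start of the episode above 0.02 m or angle between cardinal's own z axis and vertical above 0.35 rad).
It fails at once if the panel is dropped (falls free, faster than 0.45 m/s, a fall of about 10 mm) (contact force between the fingers and panel below 0.05 N and linear speed of panel above 0.45 m/s).
It also fails if it takes over 70 s, if anything falls off the work surface, if the arm or the gripper's body presses on something with over 40 N, if the wrist force passes 120 N, or if a joint passes its speed limit or range.

ROBOT

A 6-joint arm with a two-finger parallel gripper is mounted at the origin on the work surface. World frame = base frame: x ahead of the robot, y to its left, z up, the work surface at z = 0. Lengths are in m, angles in rad, forces in N, time in s.
With the tool pointing down it reaches from about 0.375 to 0.9 m from the base axis. Payload 3.1 kg.
Tool frame: the origin (TCP) lies midway between the tips of the shut fingers; the grasp point (between the pads) lies 19 mm behind it; z points along the fingers, y is the line along which they close (so a half turn about z gives the same grasp; the last joint's range is limited). The gripper opens to 85 mm and grips with 20 to 120 N. Pads are 22 mm wide; open, the fingers measure 114 mm over their backs; the gripper's body (76 mm by 85 mm) begins 54 mm behind the grasp point. The pads swing forward as they close: fully open they stand 13 mm farther back than shut.
Start: joints at [-1.327, 0.527, 1.433, -0, 1.181, -0.178], TCP at [0.256, -0.57, 0.231] pointing down, gripper open.
Joint ranges: [-3.08, 3.08], [-0.75, 2.2], [0.22, 2.44], [-1.43, 4.57], [0, 2.65], [-2.85, 2.85]. Speed limits (rad/s): [2.79, 2.79, 3.14, 3.14, 3.14, 3.14].

INTERFACE

Orientations are given as a unit quaternion [x, y, z, w].
In Python, from station import manip gives the robot as it stands.
- The arm moves only by the tool step_arm, never from a script. Its argument "targets" is text: rows parted by semicolons, each of 4 numbers parted by spaces: the shift along the tool's x, y, z in mm, then the turn about the tool's z in degrees. A call has 1 to 12 rows; each row is the pose to reach, as a shift and turn from the pose commanded when the call began, along the tool's axes at that moment; what a row does not reach only later rows make up. A row lasts 1/10 s, in which the tool goes at most 50 mm and 8.59 degrees, less where a joint would pass 70% of its speed; a pose out of reach is approached as far as the arm can. A call with a gripper value outside its range is refused whole. "gripper" is the closure, from 0 (fully open) to 1 (shut), set as the call begins (left out, the last holds). The fingers move at their own pace and stop on an object; "squeeze" is the grip in N (left out, the last holds). Time passes only in rows, so rows that repeat a pose let the fingers close. It gives the time, the measured TCP pose, the force, the opening and the grip force at its end, in the units of the state.
- manip.sense(): the state, without advancing time (a new reading comes with each control period).
- manip.snapshot(name): name is "scene" or "side" or "wrist"; returns the picture (400x640x3 uint8, red, green, blue); there is no depth.
- manip.get_calibration(name): a dict with "fov_y" (degrees; the focal length in pixels is half the picture's height over the tangent of half this angle, whatever the lens; pixels are square), "cx", "cy" (the principal point, pixels), "k1" (the pictures are not rectified: a ray, as slopes to the right and down, at radius r is drawn at 1 + k1 r^2 times it, then the intrinsics apply), "extrinsics" (4x4, takes a point from camera to world coordinates); the wrist camera has in their place "tool_from_camera" (4x4, takes a point from camera to tool coordinates, whose origin is the TCP and whose axes are the flange's). Camera axes: x right, y down, z forward; pixel columns grow to the right and rows downward; lengths in m; the calibration is good to about 2 mm. A picture is of the moment at which its call begins: read the wrist's pose just before it. get_calibration takes no time and is no camera call.
- manip.sign_off(): hands the job in; it is judged then, once.
Trained networks look in the newest picture that a camera, given by its name, has taken for a name from the list of things; names that differ only in an ending like _2 or _b are one class to them, and where a whole thing is asked for, a point or a joint stands for the part that bears it (a point fixed in the world has none). Each returns a list of dicts, best first, with "p" (0 to 1); they miss things now and then, are a little off and sometimes report something else, mostly with a low value. They report only what shows in the picture. A call takes as long as a camera call. They do not tell look-alikes from the thing itself.
- manip.recognise(camera, query): "position" ([column, row] in pixels, amid what is visible of it).
- manip.masks_of(camera, query): "pixels" (400x640 bool, what is visible of it) and "position" ([column, row] in pixels, amid what is visible of it).
- manip.mark_of(camera, query): "position" ([column, row] in pixels: a listed point, or the origin of a listed thing).
The state is a dict: "t": time; "q": joint angles; "qd": joint speeds; "tau": joint torques, N m; "tcp_pos": TCP position; "tool_rot": TCP orientation; "force": force on the tool from outside, world axes, zero at the start; "ft_torque": the same for the moment, N m; "finger_gap": opening from 0.0 (shut) to 1.0 (fully open); "gripper_force": force on a finger pad.
Only numpy, scipy, OpenCV 4.12 (cv2) and the standard library are available. Lean on these libraries where they do the work, as an engineer would, in place of code of your own. Each camera call takes 0.05 s, during which the arm holds its last target. There are 200 camera calls.

## Working session

There is one attempt and no reset: what is moved stays moved. The work goes in short steps, Python scripts to look and compute and a tool call to move; the robot and the scene stay as the last step left them, time stands still between calls to the robot, and variables do not carry over. Pictures are saved under pics/ and viewed, at most 10 in all, crops included, and the job is handed in when it is done.

Besides the shell and the picture viewer there is one more tool, called after "Call:" by a JSON object that holds its "fn" and its "kwargs", one argument or row to a line. step_arm: Moves the arm, as the interface text tells. Its arguments: {"type":"object","properties":{"targets":{"type":"string"},"gripper":{"type":"number"},"squeeze":{"type":"number"}},"required":["targets"]}

```bash
mkdir -p pics; ls; python3 - <<'E'
from station import manip
import cv2,numpy as np
for n in ("scene","side"):
    im=manip.snapshot(n); cv2.imwrite(f"pics/{n}0.png",im[:,:,::-1])
    c=manip.get_calibration(n); print(n,c["fov_y"],c["cx"],c["cy"],c["k1"],np.round(c["extrinsics"],3).tolist())
    for q in ("cabinet","panel","button_left_pivot","button_right_pivot","base_plate","hatch_seat","lantern","church","cardinal"):
        print(q,[(np.round(d["position"]).tolist(),round(d["p"],2)) for d in manip.mark_of(n,q)][:4])
print(manip.get_calibration("wrist")); print(manip.sense())
E
```

```text
pics
scene 50.32876180810205 323.9514727474083 203.0025306116041 -0.03356352426555762 [[0.662, 0.62, -0.421, 0.968], [0.749, -0.54, 0.384, -0.455], [0.01, -0.57, -0.822, 0.91], [0.0, 0.0, 0.0, 1.0]]
cabinet [([283.0, 250.0], 0.69)]
panel [([202.0, 309.0], 0.78), ([279.0, 225.0], 0.73), ([193.0, 201.0], 0.56)]
button_left_pivot [([301.0, 254.0], 0.65)]
button_right_pivot [([261.0, 187.0], 0.53)]
base_plate [([386.0, 167.0], 0.57), ([258.0, 184.0], 0.45)]
hatch_seat []
lantern [([349.0, 322.0], 0.9)]
church [([454.0, 228.0], 0.72)]
cardinal [([401.0, 274.0], 0.63)]
side 44.079953874948195 312.86538394068975 189.9259917083065 -0.0830056262302733 [[-0.889, -0.244, 0.387, 0.036], [-0.458, 0.459, -0.761, 0.886], [0.008, -0.854, -0.52, 0.781], [0.0, 0.0, 0.0, 1.0]]
cabinet [([328.0, 203.0], 0.72)]
panel [([330.0, 162.0], 0.56)]
button_left_pivot [([301.0, 151.0], 0.67)]
button_right_pivot [([358.0, 171.0], 0.45)]
base_plate [([262.0, 288.0], 0.85)]
hatch_seat [([301.0, 153.0], 0.41)]
lantern [([254.0, 184.0], 0.91)]
church [([176.0, 253.0], 0.63)]
cardinal [([222.0, 214.0], 0.68)]
{'fov_y':
[... 441 characters left out ...]
 1.00000000e+00]])}
{'t': 1.0, 'q': array([-1.32750349e+00,  5.27493974e-01,  1.43271108e+00, -2.16579362e-05,
        1.18141495e+00, -1.78499650e-01]), 'qd': array([-0.00193634,  0.00179356, -0.00080724, -0.00097867, -0.0012232 ,
        0.00146491]), 'tau': array([-3.17543027e-05, -4.42324126e+01, -1.78424925e+01, -2.83809140e-04,
        7.30157353e-04,  3.54854365e-06]), 'tcp_pos': array([ 0.25588611, -0.57017984,  0.23131057]), 'tool_rot': array([ 9.77842830e-01,  2.09340390e-01, -1.04559709e-05, -1.33427772e-05]), 'force': array([-0.27041637, -0.35738048,  0.2571402 ]), 'ft_torque': array([-0.02001168, -0.00080546, -0.02243418]), 'gripper_force': 0.0, 'finger_gap': 1.0006619619277366}
```

View pics/scene0.png

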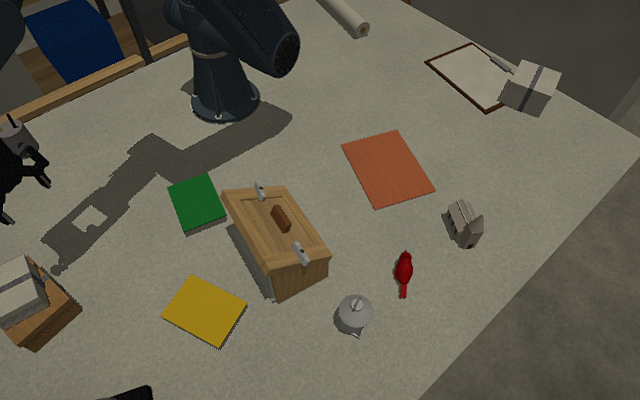

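View pics/side0.png

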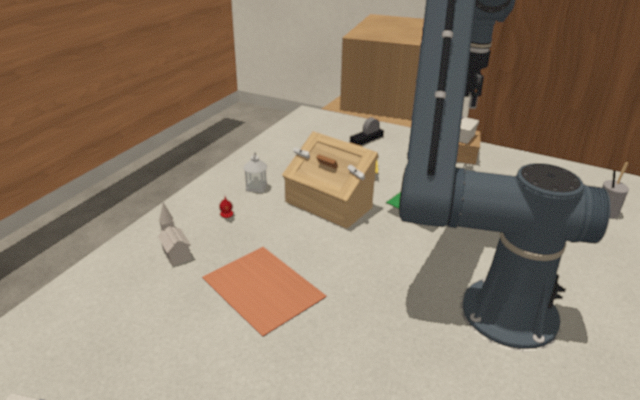

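The scene view shows the cabinet at (280,240) with its hatch at (279,225), and the copper plate at (386,167). The decoy panels are the green one (193,201) and the yellow one (202,309). The bystanders are the lantern (350,315), cardinal (404,270) and church (463,225). In the side view the hatch is at (330,162) and the plate at (262,288).

```bash
cat > h.py <<'E'
from station import manip
import cv2,numpy as np
from scipy.spatial.transform import Rotation as R
from scipy.optimize import least_squares
n=np.array([-.5,0,.866]); up=np.array([.866,0,.5]); seat=np.array([0,0,.13])
CAB={"cabinet":np.zeros(3),"panel":seat,"button_left_pivot":seat+.022*n+[0,.0925,0],"button_right_pivot":seat+.022*n-[0,.0925,0]}
def cam(name,s=None):
    c=manip.get_calibration(name)
    if name=="wrist":
        T=np.eye(4);T[:3,:3]=R.from_quat(s["tool_rot"]).as_matrix();T[:3,3]=s["tcp_pos"];E=T@c["tool_from_camera"]
    else: E=np.array(c["extrinsics"])
    return dict(E=E,f=200/np.tan(np.radians(c["fov_y"]/2)),cx=c["cx"],cy=c["cy"],k=c["k1"])
def proj(c,P):
    p=(np.atleast_2d(P)-c["E"][:3,3])@c["E"][:3,:3]; s=p[:,:2]/p[:,2:]
    s=s*(1+c["k"]*(s**2).sum(1,keepdims=True)); return s*c["f"]+[c["cx"],c["cy"]]
def onplane(c,uv,z):
    d=(np.atleast_2d(uv).astype(float)-[c["cx"],c["cy"]])/c["f"]; s=d.copy()
    for _ in range(8): s=d/(1+c["k"]*(s**2).sum(1,keepdims=True))
    r=np.c_[s,np.ones(len(s))]@c["E"][:3,:3].T; o=c["E"][:3,3]
    return o+r*((z-o[2])/r[:,2])[:,None]
def cabpt(v,p): return np.array([v[0],v[1],0])+R.from_euler("z",v[2]).apply(p)
def tool(s,P,z=None):
    "world point(s) -> shift along tool axes, mm"
    return np.round(R.from_quat(s["tool_rot"]).inv().apply(np.array(P)-s["tcp_pos"])*1000,1)
E
python3 - <<'E'
from h import *
obs={"scene":{"cabinet":(283,250),"panel":(279,225),"button_left_pivot":(301,254),"button_right_pivot":(261,187)},
"side":{"cabinet":(328,203),"panel":(330,162),"button_left_pivot":(301,151),"button_right_pivot":(358,171)}}
C={k:cam(k) for k in obs}
def f(v): return np.concatenate([(proj(C[k],cabpt(v,CAB[q]))[0]-u) for k in obs for q,u in obs[k].items()])
best=min((least_squares(f,[.55,-.1,a],loss="soft_l1") for a in (0,1.5,3,-1.5)),key=lambda r:r.cost)
print(best.x,np.round(best.fun,1))
s=manip.sense();print(R.from_quat(s["tool_rot"]).as_matrix().round(2))
for k in obs:
    manip.snapshot(k)
    for q in("base_plate","lantern","church","cardinal"):
        for m in manip.masks_of(k,q)[:2]:
            r=cv2.findContours(m["pixels"].astype(np.uint8),0,1)[0]
            if not r: continue
            r=max(r,key=cv2.contourArea)
            z=.006 if q=="base_plate" else .0
            w=onplane(C[k],r[:,0],z)[:,:2]
            print(k,q,round(m["p"],2),cv2.minAreaRect((w*1000).astype(np.float32)))
    for q in("lantern","church","cardinal"): print(q,[onplane(C[k],d["position"],0)[0].round(3) for d in manip.mark_of(k,q)[:1]])
E
```

```text
[ 0.54272208 -0.2052273  -1.76505113] [-2.5  3.  -3.  -0.6 -0.2 -3.1  0.1  0.3 -0.2  1.5 -1.1  3.1 -0.5 -0.3
 -3.3 -0.2]
[[ 0.91  0.41 -0.  ]
 [ 0.41 -0.91  0.  ]
 [-0.   -0.   -1.  ]]
scene base_plate 0.7 ((527.3276977539062, 176.67352294921875), (184.22183227539062, 243.48696899414062), 69.4109115600586)
scene lantern 0.68 ((765.8307495117188, -175.427490234375), (80.95453643798828, 96.2901382446289), 21.484134674072266)
scene church 0.77 ((786.4351196289062, 204.47235107421875), (95.88400268554688, 140.8717041015625), 57.96563720703125)
scene cardinal 0.82 ((771.598876953125, -22.569355010986328), (40.475345611572266, 118.131591796875), 28.11669158935547)
scene cardinal 0.7 ((571.80615234375, -169.61976623535156), (22.625722885131836, 69.25467681884766), 79.36380767822266)
lantern [array([ 0.778, -0.192,  0.   ])]
church [array([ 0.782,  0.163, -0.   ])]
cardinal [array([ 0.773, -0.021,  0.   ])]
side base_plate 0.75 ((522.827392578125, 182.88723754882812), (184.02613830566406, 246.5224151611328), 69.05598449707031)
side lantern 0.58 ((838.9837036132812, -274.6922302246094), (76.07510375976562, 255.4862518310547), 34.17499542236328)
side church 0.97 ((860.8067626953125, 114.76788330078125), (70.1390151977539, 284.673095703125), 57.17866516113281)
side cardinal 0.47 ((796.2705078125, -57.39609909057617), (40.313682556152344, 108.71736145019531), 36.45670700073242)
lantern [array([ 0.775, -0.183,  0.   ])]
church [array([0.772, 0.182, 0.   ])]
cardinal [array([ 0.783, -0.026,  0.   ])]
```

Call:
{"fn": "step_arm", "kwargs": {
  "targets": "0 0 -100 0; 40 -20 -100 -7; 80 -40 -100 -14; 120 -60 -100 -21; 160 -82 -100 -28; 200 -104 -100 -35; 240 -125 -100 -42; 280 -146 -100 -49; 320 -167 -100 -55; 365 -190 -100 -55; 411 -214 -100 -55; 411 -214 -100 -55",
  "gripper": 1
}}

```text
t: 3.0
tcp_pos: [0.5461, -0.2016, 0.3314]
tool_rot: [0.768, 0.64, 0.001, -0.0]
force: [-1.1, -0.3, 0.4]
finger_gap: 0.001
gripper_force: 0.0
```

```bash
cat > look.py <<'E'
from h import *
import sys
s=manip.sense(); im=manip.snapshot("wrist"); cv2.imwrite(f"pics/{sys.argv[1]}.png",im[:,:,::-1])
c=cam("wrist",s); print(s["t"],s["tcp_pos"].round(4),R.from_quat(s["tool_rot"]).as_matrix().round(3).tolist(),s["finger_gap"])
obs=[]
for q in CAB:
    if q=="cabinet": continue
    for d in manip.mark_of("wrist",q)[:2]:
        print(q,np.round(d["position"],1),round(d["p"],2))
    o=manip.mark_of("wrist",q)
    v0=[.5427,-.2052,-1.765]
    pp=proj(c,cabpt(v0,CAB[q]))[0]
    o=[d for d in o if np.linalg.norm(pp-d["position"])<50]
    if o: obs.append((q,o[0]["position"]))
f=lambda v: np.concatenate([proj(c,cabpt(v,CAB[q]))[0]-u for q,u in obs])
r=least_squares(f,v0,loss="soft_l1"); print(r.x,np.round(r.fun,1))
E
python3 look.py w1
```

```text
3.0 [ 0.5461 -0.2016  0.3314] [[0.181, 0.983, 0.002], [0.983, -0.181, 0.002], [0.002, 0.001, -1.0]] 0.0008687092733721974
panel [354.  299.4] 0.97
panel [317.7 177.4] 0.89
button_left_pivot [412.8 172.9] 0.94
button_right_pivot [228.9 173.5] 0.97
[ 0.54268071 -0.20453709 -1.75134454] [ 2.7  1.6 -1.  -0.4 -0.2 -0.5]
```

View pics/w1.png

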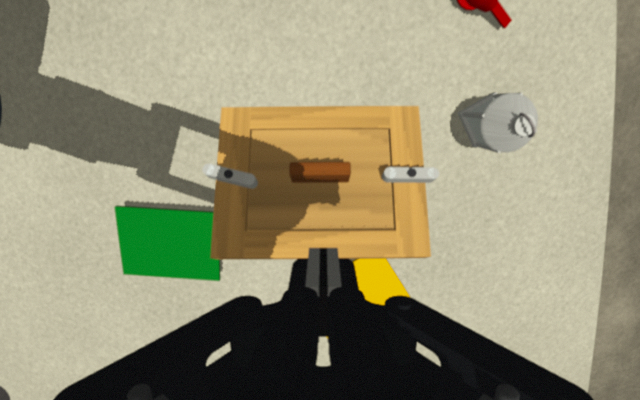

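The wrist view shows the left button at (412,173), about 0 rad, and the right button at (229,174), slightly tilted. The grip bar is at (320,172). Image up is the low side. I'll push each outer end up-slope with the shut fingers.

```bash
cat > plan.py <<'E'
from h import *
V=[.5427,-.2045,-1.751]
s=manip.sense()
for nm,sg in (("left",1),("right",-1)):
    for dx,l,e in ((-28,26,40),(-28,26,0),(0,26,0),(7,24,0),(9,20,0),(9,20,60)):
        P=np.array([-11+dx,sg*(92.5+l),132.9+.577*dx+11+e])/1000
        print(nm,dx,l,e,tool(s,cabpt(V,P)))
E
python3 plan.py
```

```text
left -28 26 40 [ 44.  117.6 163.6]
left -28 26 0 [ 44.  117.7 203.6]
left 0 26 0 [ 16.  118.  187.4]
left 7 24 0 [  9.  116.  183.4]
left 9 20 0 [  6.9 112.1 182.2]
left 9 20 60 [  6.9 112.1 122.2]
right -28 26 40 [  41.3 -119.3  163.6]
right -28 26 0 [  41.3 -119.3  203.6]
right 0 26 0 [  13.3 -119.   187.5]
right 7 24 0 [   6.3 -116.9  183.4]
right 9 20 0 [   4.4 -112.9  182.3]
right 9 20 60 [   4.4 -112.9  122.3]
```

Call:
{"fn": "step_arm", "kwargs": {
  "targets": "20 50 40 0; 35 85 80 0; 44 110 120 0; 44 118 163 0; 44 118 163 0; 44 118 190 0; 44 118 203 0; 44 118 203 0"
}}

```text
t: 4.15
tcp_pos: [0.6656, -0.1861, 0.1273]
tool_rot: [0.771, 0.637, -0.001, -0.002]
force: [-0.3, 0.2, 1.0]
finger_gap: -0.0
gripper_force: 0.0
```

Call:
{"fn": "step_arm", "kwargs": {
  "targets": "0 0 0 0; 0 0 0 0"
}}

```text
t: 4.35
tcp_pos: [0.6683, -0.1865, 0.1307]
tool_rot: [0.771, 0.637, 0.001, 0.002]
force: [0.5, -0.6, 1.4]
finger_gap: -0.001
gripper_force: 0.0
```

```bash
python3 plan.py|head -6; python3 -c "
from h import *
s=manip.sense();print(s['force'],s['tcp_pos'],R.from_quat(s['tool_rot']).as_matrix().round(4))"
```

```text
left -28 26 40 [ -1.3  -1.7 -37. ]
left -28 26 0 [-1.2 -1.9  3. ]
left 0 26 0 [-29.2  -1.6 -13.2]
left 7 24 0 [-36.3  -3.5 -17.2]
left 9 20 0 [-38.3  -7.5 -18.4]
left 9 20 60 [-38.4  -7.2 -78.4]
[ 0.54566082 -0.58626146  1.40956718] [ 0.66834933 -0.18652344  0.13070575] [[ 1.884e-01  9.821e-01  3.400e-03]
 [ 9.821e-01 -1.884e-01 -1.600e-03]
 [-9.000e-04  3.700e-03 -1.000e+00]]
```

Call:
{"fn": "step_arm", "kwargs": {
  "targets": "0 -2 3 0; -10 -2 -2 0; -20 -2 -8 0; -29 -2 -13 0; -36 -4 -17 0; -39 -6 -19 0; -39 -9 -19 0; -39 -9 -19 0; -39 -9 -19 0"
}}

```text
t: 5.25
tcp_pos: [0.6516, -0.223, 0.1478]
tool_rot: [0.771, 0.637, -0.0, 0.001]
force: [2.0, -1.0, 1.6]
finger_gap: -0.005
gripper_force: 1.2
```

Call:
{"fn": "step_arm", "kwargs": {
  "targets": "0 12 0 0; 0 12 -45 0; 0 12 -90 0; 0 -30 -130 0; 0 -70 -170 0; 0 -107 -180 0; 0 -107 -180 0; 0 -107 -180 0"
}}

```text
t: 6.05
tcp_pos: [0.5451, -0.2015, 0.3278]
tool_rot: [0.771, 0.637, -0.0, -0.0]
force: [0.6, 1.3, -1.1]
finger_gap: -0.002
gripper_force: 0.0
```

```bash
python3 look.py w2; sed -i 's/s=manip.sense()/s=manip.sense();print(s["tcp_pos"])/' plan.py; python3 plan.py | tail -6
```

```text
6.05 [ 0.5451 -0.2015  0.3278] [[0.188, 0.982, -0.0], [0.982, -0.188, 0.0], [0.0, -0.0, -1.0]] -0.0015028457373819982
panel [170.6 247.9] 0.9
panel [317.8 175.2] 0.7
button_left_pivot [414.  170.9] 0.84
button_right_pivot [226.2 172.6] 0.66
[ 0.54056207 -0.20226672 -1.75229243] [ 1.5  2.4 -2.3 -0.5  0.1 -0.6]
right -28 26 40 [  34.9 -122.   158.6]
right -28 26 0 [  34.9 -121.9  198.6]
right 0 26 0 [   6.9 -121.7  182.4]
right 7 24 0 [-1.000e-01 -1.196e+02  1.783e+02]
right 9 20 0 [  -2.1 -115.6  177.2]
right 9 20 60 [  -2.  -115.7  117.2]
```

View pics/w2.png

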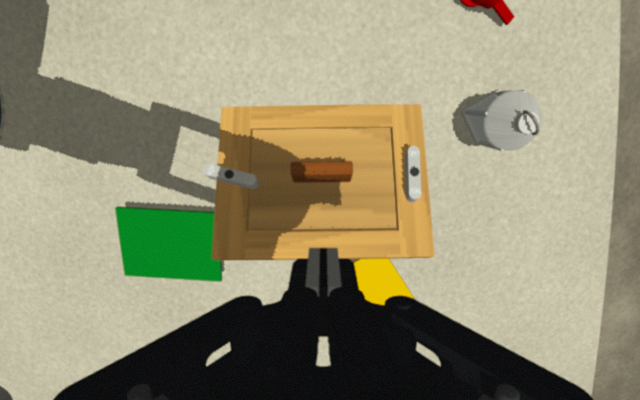

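The left button now lies along the rim at (414,172). Next is the right button, with its pivot at (228,174).

Call:
{"fn": "step_arm", "kwargs": {
  "targets": "15 -45 0 0; 30 -90 40 0; 37 -115 85 0; 37 -121 130 0; 37 -121 160 0; 37 -121 160 0; 37 -121 185 0; 37 -121 198 0; 37 -121 198 0; 37 -121 198 0"
}}

```text
t: 7.4
tcp_pos: [0.4357, -0.1439, 0.1304]
tool_rot: [0.771, 0.637, 0.0, 0.001]
force: [0.3, 0.7, -0.8]
finger_gap: -0.001
gripper_force: 0.0
```

```bash
python3 plan.py | sed '2,7d'
```

```text
[ 0.43573553 -0.14387323  0.13043553]
right -28 26 40 [ -1.5  -2.3 -37.3]
right -28 26 0 [-1.5 -2.4  2.7]
right 0 26 0 [-29.5  -2.1 -13.4]
right 7 24 0 [-36.5  -0.  -17.5]
right 9 20 0 [-38.5   4.  -18.6]
right 9 20 60 [-38.5   4.1 -78.6]
```

Call:
{"fn": "step_arm", "kwargs": {
  "targets": "0 0 3 0; -10 0 -2 0; -20 0 -8 0; -29 0 -13 0; -37 1 -17 0; -39 3 -19 0; -39 5 -19 0; -39 5 -19 0; -39 5 -19 0"
}}

```text
t: 8.3
tcp_pos: [0.4322, -0.1826, 0.1483]
tool_rot: [0.771, 0.637, 0.0, 0.001]
force: [-1.2, -0.4, 1.0]
finger_gap: -0.003
gripper_force: 0.4
```

Call:
{"fn": "step_arm", "kwargs": {
  "targets": "0 -12 0 0; 0 -12 -45 0; 0 -12 -90 0; 0 30 -130 0; 0 70 -170 0; 0 110 -180 0; 0 110 -180 0; 0 110 -180 0",
  "gripper": 0
}}

```text
t: 9.1
tcp_pos: [0.5401, -0.2028, 0.3278]
tool_rot: [0.77, 0.638, -0.0, -0.0]
force: [-1.0, -0.2, -0.7]
finger_gap: 1.001
gripper_force: 0.0
```

```bash
python3 look.py w3
```

```text
9.1 [ 0.5401 -0.2028  0.3278] [[0.187, 0.982, -0.0], [0.982, -0.187, 0.0], [-0.0, -0.0, -1.0]] 1.000602451203044
panel [359.2 300.7] 0.74
panel [172.  243.1] 0.74
button_left_pivot [419.3 169.5] 0.9
button_right_pivot [233.6 171.9] 0.75
[ 0.54259549 -0.20450539 -1.74683011] [ 1.5 -0.3 -0.6  0.2 -0.3  0.1]
```

View pics/w3.png

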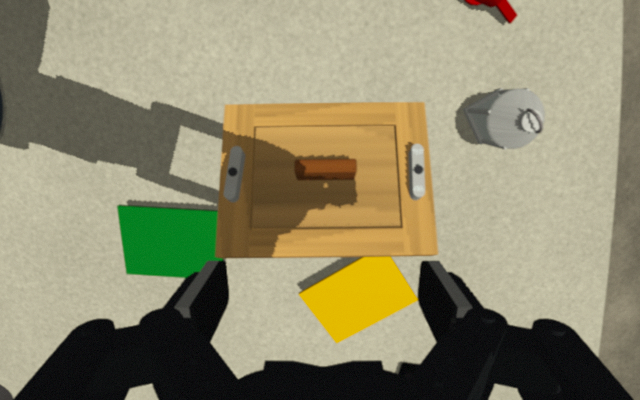

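```bash
python3 - <<'E'
from h import *
s=manip.sense();c=cam("wrist",s)
V=[.5424,-.2043,-1.749]
print(proj(c,[cabpt(V,seat+.034*n+[0,y,0]) for y in(-.03,.03)]).round(), proj(c,[cabpt(V,seat+.006*n+a*.055*up+[0,b*.075,0]) for a in(-1,1) for b in (-1,1)]).round())
print(tool(s,cabpt(V,np.array([-.013,0,.135]))))
E
```

```text
[[296. 167.]
 [359. 166.]] [[257. 128.]
 [396. 126.]
 [253. 229.]
 [403. 227.]]
[ 12.    4.  192.7]
```

The right button is clear too, at (233,173). The predicted panel and grip-bar outlines match the picture, so I'll descend over the bar ends.

Call:
{"fn": "step_arm", "kwargs": {
  "targets": "12 4 45 0; 12 4 90 0; 12 4 130 0; 12 4 160 0; 12 4 180 0; 12 4 192 0; 12 4 192 0; 12 4 192 0",
  "gripper": 0
}}

```text
t: 10.25
tcp_pos: [0.5466, -0.1923, 0.137]
tool_rot: [0.771, 0.637, 0.0, 0.001]
force: [0.3, 0.1, 0.4]
finger_gap: 1.003
gripper_force: 0.0
```

Call:
{"fn": "step_arm", "kwargs": {
  "targets": "0 0 0 0; 0 0 0 0; 0 0 0 0; 0 0 0 0; 0 0 0 0; 0 0 0 0; 0 0 0 0",
  "gripper": 1,
  "squeeze": 45
}}

```text
t: 10.95
tcp_pos: [0.5466, -0.1923, 0.1379]
tool_rot: [0.771, 0.637, 0.0, 0.001]
force: [-0.8, 0.6, 5.6]
finger_gap: 0.69
gripper_force: 49.7
```

```bash
python3 - <<'E'
from h import *
s=manip.sense();print(s["tcp_pos"],s["force"],tool(s,cabpt([.5424,-.2043,-1.749],np.array([-.013,0,.135]))))
cv2.imwrite("pics/w4.png",manip.snapshot("wrist")[:,:,::-1])
E
```

```text
[ 0.54655649 -0.19229627  0.13794787] [-0.83143425  0.55857196  5.60301085] [ 0.4 -2.   2.9]
```

View pics/w4.png

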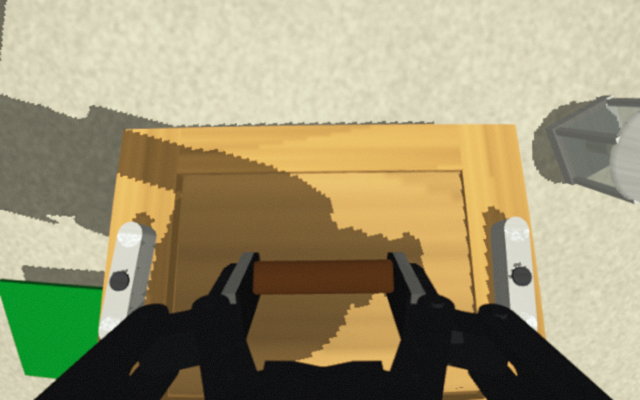

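The bar is held at both ends (opening about 59 mm). I'll lift it square to the slope.

Call:
{"fn": "step_arm", "kwargs": {
  "targets": "2 0 -3.5 0; 5 0 -8.7 0; 8 0 -14 0; 12 0 -21 0; 18 0 -31 0; 25 0 -43 0; 33 0 -57 0; 42 0 -73 0; 50 0 -90 0; 50 0 -90 0"
}}

```text
t: 12.0
tcp_pos: [0.5573, -0.1419, 0.2295]
tool_rot: [0.77, 0.638, 0.002, 0.003]
force: [-0.1, -1.1, -2.4]
finger_gap: 0.691
gripper_force: 49.0
```

```bash
python3 - <<'E'
from h import *
s=manip.sense();print(s["tcp_pos"],s["force"],s["finger_gap"],s["gripper_force"])
a=manip.snapshot("wrist")[:,:,::-1]; b=manip.snapshot("side")[60:260,180:500,::-1]
cv2.imwrite("pics/w5.png",np.vstack([a[100:],cv2.resize(b,(640,400))[50:350]]))
c=cam("side"); 
for m in manip.masks_of("side","base_plate")[:1]:
    r=max(cv2.findContours(m["pixels"].astype(np.uint8),0,1)[0],key=cv2.contourArea)
    print(cv2.minAreaRect((onplane(c,r[:,0],.006)[:,:2]*1000).astype(np.float32)))
print(tool(s,[.525,.180,.2]))
E
```

```text
[ 0.55728993 -0.14194769  0.22950839] [-0.09400653 -1.12478329 -2.36306474] 0.6907513248970036 49.007030725479126
((523.7735595703125, 180.54022216796875), (187.78890991210938, 252.6138153076172), 69.00491333007812)
[310.3 -91.9  28.7]
```

View pics/w5.png

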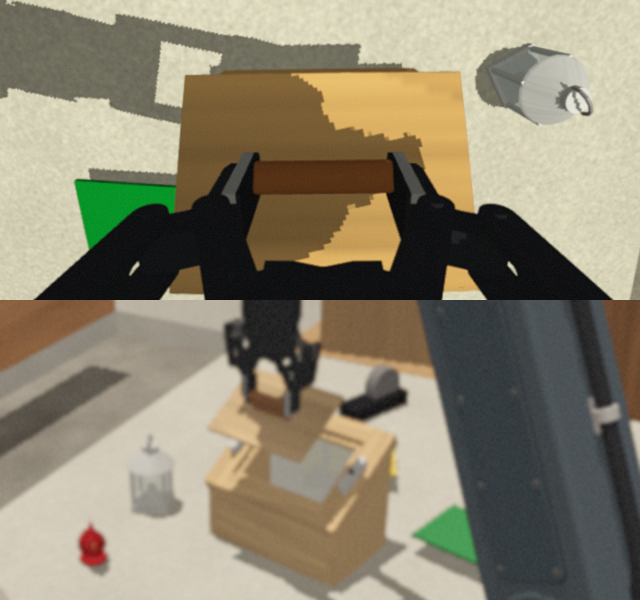

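The panel is out, still tilted about 30° and firmly held. I'll carry it over to the plate.

Call:
{"fn": "step_arm", "kwargs": {
  "targets": "20 -6 0 1; 55 -16 0 3; 95 -28 0 5; 135 -40 0 7; 175 -52 0 9; 215 -64 0 10; 250 -74 0 10; 280 -83 0 10; 300 -89 0 10; 310 -92 0 10; 310 -92 0 10; 310 -92 0 10"
}}

```text
t: 13.35
tcp_pos: [0.5234, 0.178, 0.2258]
tool_rot: [0.823, 0.567, -0.001, 0.0]
force: [0.7, 0.0, -1.5]
finger_gap: 0.684
gripper_force: 48.9
```

```bash
python3 - <<'E'
from h import *
s=manip.sense();print(s["tcp_pos"],s["force"],s["finger_gap"]);M=R.from_quat(s["tool_rot"]).as_matrix();print(np.degrees(np.arctan2(M[1,0],M[0,0])),tool(s,[.525,.18,.1]))
for k in ("scene",):
    manip.snapshot(k)
    for m in manip.masks_of(k,"base_plate")[:1]:
        r=max(cv2.findContours(m["pixels"].astype(np.uint8),0,1)[0],key=cv2.contourArea)
        print(cv2.minAreaRect((onplane(cam(k),r[:,0],.006)[:,:2]*1000).astype(np.float32)))
E
```

```text
[0.52337876 0.17802484 0.22582007] [ 0.7298253   0.04764983 -1.45646589] 0.6837566148076628
69.15066442858314 [  2.6   0.9 125.8]
((526.7235717773438, 176.4258270263672), (183.3041229248047, 242.84375), 69.45464324951172)
```

Call:
{"fn": "step_arm", "kwargs": {
  "targets": "10 1 40 0; 20 1 80 0; 23 1 115 0; 23 1 145 0; 23 1 165 0; 23 1 178 0; 23 1 178 0; 23 1 178 0",
  "squeeze": 30
}}

```text
t: 14.25
tcp_pos: [0.5333, 0.1997, 0.0488]
tool_rot: [0.824, 0.567, 0.001, 0.0]
force: [0.2, -0.6, -1.7]
finger_gap: 0.693
gripper_force: 48.8
```

Call:
{"fn": "step_arm", "kwargs": {
  "targets": "0 0 3 0; 0 0 6 0; -4 0 9 0; -9 0 13 0; -13 0 17 0; -17 0 21 0; -20 0 25 0; -23 0 29 0; -24 0 31 0; -24 0 31 0; -24 0 31 0"
}}

```text
t: 15.35
tcp_pos: [0.525, 0.1771, 0.0183]
tool_rot: [0.823, 0.568, 0.001, 0.001]
force: [-0.1, -3.8, 5.3]
finger_gap: 0.689
gripper_force: 50.3
```

```bash
python3 - <<'E'
from h import *
s=manip.sense();print(s["tcp_pos"],s["force"],s["ft_torque"],s["finger_gap"])
a=manip.snapshot("wrist")[:,:,::-1]; b=manip.snapshot("side")[200:360,130:386,::-1]
cv2.imwrite("pics/w6.png",np.vstack([a[100:],cv2.resize(b,(480,300),interpolation=2)[:, :].copy() if 0 else cv2.resize(b,(640,400))[50:350]]))
E
```

```text
[0.52495    0.17708099 0.01832863] [-0.12254605 -3.75671559  5.26705696] [-0.1451243  -0.02822042 -0.08174438] 0.6890278139419793
```

View pics/w6.png

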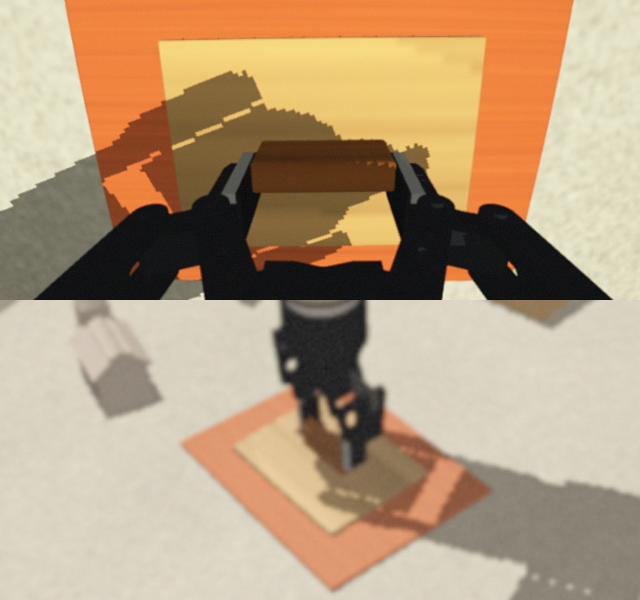

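The panel is nearly flat and centred on the plate. I'll press it slightly further to level it, then check the force.

Call:
{"fn": "step_arm", "kwargs": {
  "targets": "-1 0 2 0; -2 0 4 0; -2 0 4 0; -2 0 4 0"
}}

```text
t: 15.85
tcp_pos: [0.5244, 0.1757, 0.0156]
tool_rot: [0.823, 0.567, 0.001, 0.001]
force: [-0.9, -2.4, 14.5]
finger_gap: 0.69
gripper_force: 51.6
```

Call:
{"fn": "step_arm", "kwargs": {
  "targets": "0 0 -1 0; 0 0 -2 0; 0 0 -2 0; 0 0 -2 0; 0 0 -2 0; 0 0 -2 0",
  "gripper": 0
}}

```text
t: 16.45
tcp_pos: [0.5231, 0.1758, 0.015]
tool_rot: [0.823, 0.568, -0.0, -0.0]
force: [-0.6, -0.8, 1.1]
finger_gap: 1.0
gripper_force: 0.0
```

Call:
{"fn": "step_arm", "kwargs": {
  "targets": "0 0 -10 0; 0 0 -30 0; 0 0 -70 0; 0 0 -120 0; 0 0 -170 0; 0 0 -210 0; 0 0 -210 0; 0 0 -210 0"
}}

```text
t: 17.25
tcp_pos: [0.5235, 0.1758, 0.227]
tool_rot: [0.823, 0.568, 0.001, 0.001]
force: [-0.3, 0.0, -1.0]
finger_gap: 1.001
gripper_force: 0.0
```

```bash
python3 - <<'E'
from h import *
s=manip.sense();print(s["t"],s["tcp_pos"],s["force"],s["finger_gap"])
a=manip.snapshot("wrist")
b=manip.snapshot("side")[110:360,150:470,::-1]
cv2.imwrite("pics/w7.png",np.vstack([a[::2,::2,::-1],cv2.resize(b,(320,250))]))
c=cam("wrist",s)
for q,z in(("panel",.012),("base_plate",.006)):
    for m in manip.masks_of("wrist",q)[:2]:
        r=max(cv2.findContours(m["pixels"].astype(np.uint8),0,1)[0],key=cv2.contourArea)
        print(q,m["p"],cv2.minAreaRect((onplane(c,r[:,0],z)[:,:2]*1000).astype(np.float32)))
E
```

```text
17.25 [0.52345273 0.17583842 0.22695804] [-0.34642242  0.037147   -0.99148693] 1.001469884889838
panel 0.95 ((526.748046875, 182.39508056640625), (109.68536376953125, 149.82696533203125), 69.65148162841797)
base_plate 0.73 ((523.5303344726562, 181.63543701171875), (179.61033630371094, 241.14364624023438), 68.92424774169922)
```

View pics/w7.png

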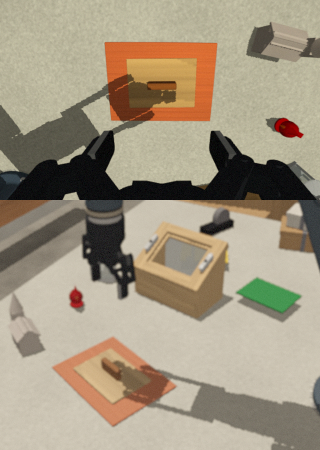

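The panel lies flat, square and about 3 mm off the plate's centre. The buttons are clear and the gripper is free, so I'm handing in.

```bash
python3 -c "
from station import manip
print(manip.sign_off())"
```

```text
the job is handed in; nothing more can be done
None
```

The job is handed in, with no verdict returned: the last pictures show both buttons turned clear, the panel flat, grip bar up and square on the copper plate about 3 mm off centre, the lantern, church and cardinal never touched, and the gripper free at about 17 s of the 70 s.

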